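Pack the handheld terminals into the return carton

ROBOT

A 6-joint arm with a two-finger parallel gripper is mounted at the origin on the work surface. World frame = base frame: x ahead of the robot, y to its left, z up, the work surface at z = 0. Lengths are in m, angles in rad, forces in N, time in s.
With the tool pointing down it reaches from about 0.275 to 0.825 m from the base axis. Payload 5.2 kg.
Tool frame: the origin (TCP) lies on the centre line of the jaws, within the pads' length; the fingertips stand 22 mm ahead of it and the grasp point (between the pads) lies 3 mm ahead of it; z points along the fingers, y is the line along which they close (so a half turn about z gives the same grasp; the last joint's range is limited). The gripper opens to 93 mm and grips with 3 to 60 N. Pads are 15 mm wide; open, the fingers measure 128 mm over their backs; the gripper's body (75 mm by 188 mm) begins 65 mm behind the grasp point.
Start: joints at [1.123, 0.259, 1.535, -0, 1.348, -0.203], TCP at [0.133, 0.534, 0.217] pointing down, gripper open.
Joint ranges: [-3.14, 3.14], [-0.91, 2.08], [0.19, 2.58], [-1.22, 4.36], [0.22, 2.71], [-3.12, 3.12]. Speed limits (rad/s): [2.57, 2.57, 3.14, 3.14, 3.14, 3.14].

INTERFACE

Orientations are given as a unit quaternion [w, x, y, z].
In Python, from rig import arm, kinematics, get_state, optics gives the robot as it stands. Calls block until the motion is done:
- arm.move_to(position, orientation): joint-space move of the TCP to a pose.
- arm.move_straight(position, orientation=None, v=0.15, until_force=None): straight line of the TCP; orientation=None keeps the orientation; v is the mean speed in m/s. With until_force (N) it stops when the force on the tool has changed by that much, and returns True; else False.
- arm.set_joints(angles): joint-space move.
- arm.grip(opening, effort=None): opening from 0.0 (shut) to 1.0 (fully open); effort is the grip in N (None keeps the last); returns when the fingers have stopped.
- arm.wait(seconds).
- kinematics.inverse_kinematics(position, orientation): joint angles nearest the present ones, or None.
- get_state(): the state.
- optics.read_camera(name): name is "scene" or "top"; returns (picture, depth): 400x640x3 uint8, blue, green, red; 400x640 float32, m along the optical axis (not along the pixel's ray), 0 where there is no reading.
- optics.camera_model(name): a dict with "vertical_fov" (degrees; the focal length in pixels is half the picture's height over the tangent of half this angle, whatever the lens; pixels are square), "cx", "cy" (the principal point, pixels), "R" (3x3) and "t" (3): a world point X has camera coordinates R X + t. Camera axes: x right, y down, z forward; pixel columns grow to the right and rows downward; lengths in m; the calibration is good to about 2 mm. A picture is of the moment at which its call begins. camera_model takes no time and is no camera call.
A pose or a line that the arm cannot do raises arm.Unreachable and nothing moves.
- arm.finish_job(): hands the job in; it is judged then, once.
The state is a dict: "t": time; "q": joint angles; "qd": joint speeds; "tau": joint torques, N m; "eef_pos": TCP position; "tcp_rot": TCP orientation; "contact_force": force on the tool from outside, world axes, zero at the start; "wrist_torque": the same for the moment, N m; "finger_gap": opening from 0.0 (shut) to 1.0 (fully open); "finger_force": force on a finger pad.
Only numpy, scipy, OpenCV 4.12 (cv2) and the standard library are available. Lean on these libraries where they do the work, as an engineer would, in place of code of your own. Each camera call takes 0.05 s, during which the arm holds its last target. There are 200 camera calls.

TASK

Pack the handheld terminals for return: swing both flaps of the carton on the counter wide open, then slide every terminal that lies on the counter into a slot of the carton's partition, one to a slot, fully home against the back. Then swing both flaps shut, and leave the other things on the counter alone.

Things in the scene. Friction and masses are not known exactly. Their poses are not given: they have to be found in the camera images.
- carton: cardboard carton, fixed, on its side, open end towards the robot, 150 wide (y), 54 high, 142 deep mm. Origin at counter level under the middle of the inner partition's front face; +x into the carton, z up. Four slots: 2 columns (y = +-35 mm), 2 levels. Side walls (y = +-70 to 75) and 6 mm floor stand out 10 mm in front of that face; the top ends at it, so terminals' ends can be pushed from above.
- flap_left (a joint): angle (rad) of the left flap (robot's left, +y), hinged upright at carton x -13, y +73 mm: 0 shut across the open end, 1.57 straight out towards the robot, 2.7 (limit) folded out. Board 72 mm from hinge to free edge, 6 mm thick, 4 to 51 mm above the counter. Starts ajar (0.6 to 1.0), stays where left; about 1 N moves it.
- flap_right (a joint): the same for the right flap, hinged at carton x -13, y -73 mm; 0 shut, grows as it opens outwards
- flap_left_edge (a point): middle of the left flap's free edge, 72 mm from its hinge line, 27.5 mm above the counter
- flap_right_edge (a point): middle of the right flap's free edge, 72 mm from its hinge line, 27.5 mm above the counter
- flap_left_hinge (a point): point on the left flap's upright hinge line, 27.5 mm above the counter
- flap_right_hinge (a point): point on the right flap's upright hinge line, 27.5 mm above the counter
- slot_low_left (a point): point in the middle of the mouth of the low left slot, in the plane of the partition's front face. The slot is 64 mm wide and 19 mm high, runs 126 mm along the carton's +x to a back wall; its floor is 9.5 mm below this point (6 mm above the counter)
- slot_low_right (a point): point in the middle of the mouth of the low right slot, in the plane of the partition's front face. The slot is 64 mm wide and 19 mm high, runs 126 mm along the carton's +x to a back wall; its floor is 9.5 mm below this point (6 mm above the counter)
- slot_top_left (a point): point in the middle of the mouth of the top left slot, in the plane of the partition's front face. The slot is 64 mm wide and 19 mm high, runs 126 mm along the carton's +x to a back wall; its floor is 9.5 mm below this point (30 mm above the counter)
- slot_top_right (a point): point in the middle of the mouth of the top right slot, in the plane of the partition's front face. The slot is 64 mm wide and 19 mm high, runs 126 mm along the carton's +x to a back wall; its floor is 9.5 mm below this point (30 mm above the counter)
- home_low_left (a point): where the centre of a terminal comes to lie when it is fully home in the low left slot (61 mm along carton +x from the mouth)
- home_low_right (a point): where the centre of a terminal comes to lie when it is fully home in the low right slot (61 mm along carton +x from the mouth)
- home_top_left (a point): where the centre of a terminal comes to lie when it is fully home in the top left slot (61 mm along carton +x from the mouth)
- home_top_right (a point): where the centre of a terminal comes to lie when it is fully home in the top right slot (61 mm along carton +x from the mouth)
- terminal1: handheld terminal, a grey plastic slab 130 x 62 x 16 mm (x, y, z), 0.13 to 0.21 kg, screen and keys on one face, lying flat. Origin at its very centre, x along its length, z square to its faces. Either end may go in first and either face may be up. Home against the slot's back wall, its end stands 4 mm out of the partition face. May be absent.
- terminal2: handheld terminal, a grey plastic slab 130 x 62 x 16 mm (x, y, z), 0.13 to 0.21 kg, screen and keys on one face, lying flat. Origin at its very centre, x along its length, z square to its faces. Either end may go in first and either face may be up. Home against the slot's back wall, its end stands 4 mm out of the partition face. May be absent.
- terminal3: handheld terminal, a grey plastic slab 130 x 62 x 16 mm (x, y, z), 0.13 to 0.21 kg, screen and keys on one face, lying flat. Origin at its very centre, x along its length, z square to its faces. Either end may go in first and either face may be up. Home against the slot's back wall, its end stands 4 mm out of the partition face. May be absent.
- terminal4: handheld terminal, a grey plastic slab 130 x 62 x 16 mm (x, y, z), 0.13 to 0.21 kg, screen and keys on one face, lying flat. Origin at its very centre, x along its length, z square to its faces. Either end may go in first and either face may be up. Home against the slot's back wall, its end stands 4 mm out of the partition face. May be absent.
- thermos: bystander: pink vacuum bottle, 62 mm across, 190 mm tall, origin under its centre
- pen_cup: bystander: black cup of pens, 80 mm across, pens to about 155 mm, origin under its centre
- stapler: bystander: stapler, 130 x 36 x 45 mm, origin under its centre, length along its x

How it is judged:
On the way, in this order (a step that is already met when the one before it is completed fails the run):
1. both flaps are wide open (value of joint each of flap_left, flap_right above 1.4 rad), for 0.2 s.
2. every terminal present is fully home in a slot ((distance between terminal1 and home_low_left below 0.01 m or distance between terminal1 and home_low_right below 0.01 m or distance between terminal1 and home_top_left below 0.01 m or distance between terminal1 and home_top_right below 0.01 m) and angle between the x axis of each of terminal1, terminal2, terminal3, terminal4 and the x axis of carton, either way round below 0.12 rad and (distance between terminal2 and home_low_left below 0.01 m or distance between terminal2 and home_low_right below 0.01 m or distance between terminal2 and home_top_left below 0.01 m or distance between terminal2 and home_top_right below 0.01 m) and (distance between terminal3 and home_low_left below 0.01 m or distance between terminal3 and home_low_right below 0.01 m or distance between terminal3 and home_top_left below 0.01 m or distance between terminal3 and home_top_right below 0.01 m) and (distance between terminal4 and home_low_left below 0.01 m or distance between terminal4 and home_low_right below 0.01 m or distance between terminal4 and home_top_left below 0.01 m or distance between terminal4 and home_top_right below 0.01 m)), for 0.2 s.
At the end, for the whole second after the job is handed in: Every terminal present rests in a slot of the partition with its centre within 10 mm of that slot's home point and its length within 0.12 rad of the carton's x; both flaps are shut to within 0.12 rad (all of step 2 and linear speed of each of terminal1, terminal2, terminal3, terminal4 below 0.02 m/s and value of joint each of flap_left, flap_right below 0.12 rad); the robot touches nothing.
It fails at once if a bystander (thermos) is moved more than 40 mm (distance of thermos from where it was at the start of the episode above 0.04 m).
It fails at once if a bystander (pen cup) is moved more than 40 mm (distance of pen_cup from where it was at the start of the episode above 0.04 m).
It fails at once if a bystander (stapler) is moved more than 40 mm (distance of stapler from where it was at the start of the episode above 0.04 m).
Of terminal1, terminal2, terminal3, terminal4 only 2 to 4 are there at a start; the rules pass over those that are not, and their reading is None.
At some moment in a run one of terminal1, terminal2, terminal3, terminal4 may be knocked a few centimetres aside while the robot is not near it.
Once in a run the grip may slacken for a moment while it holds something.
It also fails if it takes over 210 s, if anything falls off the work surface, if the arm or the gripper's body presses on something with over 40 N, if the wrist force passes 120 N, or if a joint passes its speed limit or range.

## Working session

There is one attempt and no reset: what is moved stays moved. The work goes in short steps, each a Python script; the robot and the scene stay as the last script left them, time stands still between calls to the robot, and variables do not carry over. Pictures are saved under pics/ and viewed, at most 17 in all, crops included, and the job is handed in when it is done.

```bash
ls; mkdir -p pics
python3 - <<'E'
from rig import optics,get_state
import cv2
for n in("scene","top"):
    p,d=optics.read_camera(n); cv2.imwrite(f"pics/{n}0.png",p); print(n,optics.camera_model(n))
print(get_state())
E
```

```text
pics
scene {'vertical_fov': 50.28738747455329, 'cx': 330.7655037543998, 'cy': 200.11577275761778, 'R': array([[ 0.14863675,  0.98884468, -0.00966049],
       [ 0.54427399, -0.08996017, -0.83407014],
       [-0.82563487,  0.11871552, -0.55157382]]), 't': array([-0.21813952, -0.21833545,  1.86565526])}
top {'vertical_fov': 54.262246101624044, 'cx': 319.8837639591851, 'cy': 198.5298922657617, 'R': array([[-0.01891863, -0.99978978,  0.00790396],
       [-0.99484992,  0.01803663, -0.09974127],
       [ 0.09957775, -0.00975022, -0.99498201]]), 't': array([0.14379655, 0.54516588, 1.37618293])}
{'t': 0.1, 'q': array([ 1.12324045e+00,  2.59258653e-01,  1.53595239e+00, -2.86778357e-06,
        1.34803690e+00, -2.02764033e-01]), 'qd': array([-2.25714406e-03, -1.53622941e-03, -3.13834719e-03,  1.07233876e-03,
        2.43333193e-04,  2.14285482e-05]), 'tau': array([ 1.83072836e-03, -4.38216591e+01, -2.84641939e+01,  7.22901849e-02,
        3.63471766e-02, -3.76363653e-05]), 'eef_pos': array([0.13303348, 0.53315423, 0.21621557]), 'tcp_rot': array([-2.63075568e-04,  1.22090196e-01,  9.92518664e-01, -7.84724938e-04]), 'contact_force': array([ 0.47200667, -0.34685885,  0.28402721]), 'wrist_torque': array([-0.03883218,  0.0097977 , -0.02895583]), 'finger_force': 0.0, 'finger_gap': 0.9994682224074808}
```

View pics/top0.png

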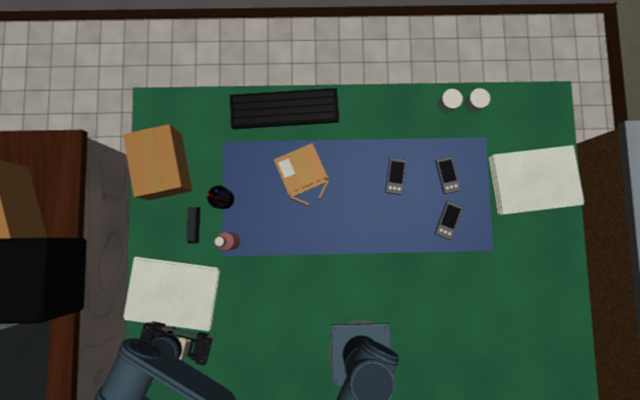

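View pics/scene0.png

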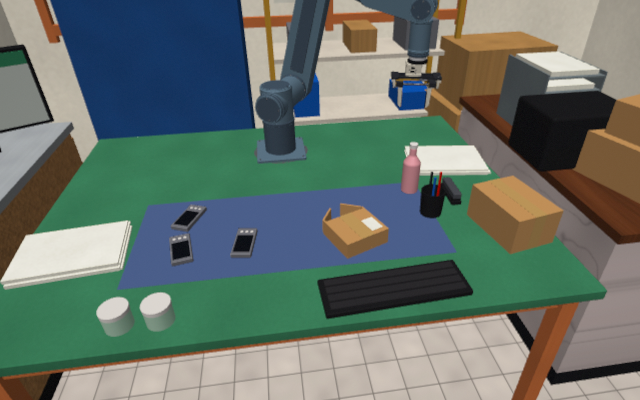

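The top view shows three terminals at (396,176), (447,175) and (449,220). The carton is at (301,170) with its mouth towards lower right. The flaps are at (300,199) and (323,187), the thermos is at (227,241), the cup at (220,197) and the stapler at (193,225). Next I'll measure them with depth.

```bash
cat > h.py <<'E'
import numpy as np,cv2
from rig import arm,kinematics,get_state,optics
def K(n):
    m=optics.camera_model(n); f=200/np.tan(np.radians(m["vertical_fov"])/2); return m,f
def pix2w(n,u,v,z):
    m,f=K(n); r=m["R"].T@np.array([(u-m["cx"])/f,(v-m["cy"])/f,1]); c=-m["R"].T@m["t"]
    return c+r*(z-c[2])/r[2]
def w2pix(n,X):
    m,f=K(n); c=m["R"]@np.asarray(X)+m["t"]; return f*c[0]/c[2]+m["cx"],f*c[1]/c[2]+m["cy"]
def cloud(n="top"):
    p,d=optics.read_camera(n); m,f=K(n); v,u=np.mgrid[:400,:640]
    c=np.stack([(u-m["cx"])/f*d,(v-m["cy"])/f*d,d],-1)
    W=(c-m["t"])@m["R"]; W[d==0]=np.nan
    return p,W
def rect(xy):
    """centre, yaw of long side, sizes (long, short)"""
    (c,(w,h),a)=cv2.minAreaRect(xy.astype(np.float32)); a=np.radians(a)
    if h>w: a+=np.pi/2; w,h=h,w
    a=(a+np.pi/2)%np.pi-np.pi/2
    return np.array(c),a,(w,h)
def blobs(W,lo,hi,mn=40):
    m=((W[...,2]>lo)&(W[...,2]<hi)).astype(np.uint8)
    k,l,s,_=cv2.connectedComponentsWithStats(m)
    return [l==i for i in range(1,k) if s[i,4]>=mn]
def terminals(lo=.007,hi=.026):
    p,W=cloud(); out=[]
    for b in blobs(W,lo,hi,120):
        xy=W[b][:,:2]; c,a,s=rect(xy*1000)
        if 100<s[0]<150 and 45<s[1]<80: out.append((c/1000,a,s,np.nanmedian(W[b][:,2])))
    return out
E
python3 - <<'E'
from h import *
np.set_printoptions(precision=4,suppress=True)
p,W=cloud()
for t in terminals(): print("T",*t)
for b in blobs(W,.03,.3,20):
    xy=W[b]; c,a,s=rect(xy[:,:2]*1000); print(c,round(a,3),np.round(s,1),np.nanmedian(xy[:,2]),b.sum())
for b in blobs(W,.047,.062,60):
    xy=W[b]; c,a,s=rect(xy[:,:2]*1000); print("54",c,round(a,3),np.round(s,1),np.nanmedian(xy[:,2]),b.sum())
cv2.imwrite("pics/crop1.png",cv2.resize(p[135:215,260:480],None,fx=3.6,fy=3.6,interpolation=cv2.INTER_CUBIC))
cv2.imwrite("pics/cart.png",cv2.resize(p[140:212,262:342],None,fx=8,fy=8,interpolation=cv2.INTER_CUBIC))
E
```

```text
T [ 0.6285 -0.3336] 0.19186467770512783 (129.67813110351562, 64.34547424316406) 0.01629803098774304
T [ 0.6287 -0.1429] -0.13796332921684673 (133.74574279785156, 62.74416732788086) 0.01657779949906035
T [ 0.4623 -0.3296] -0.3973636083479981 (132.66253662109375, 63.46808624267578) 0.016281723626925856
[ 899.2441 -347.0704] -0.837 [73.4 69.2] 0.061211453509045846 369
[ 898.7407 -446.9906] -0.561 [72.5 71.3] 0.06136067821478362 380
[ 552.8176 -990.661 ] -0.097 [523.8  60.3] 0.034769459602203956 1296
[679.9154 701.2751] 0.201 [222.8 163.4] 0.12000993646261957 3766
[ 351.683  1092.9911] 0.102 [959.8 300.8] 0.10215124329836256 21108
[626.3198 190.9938] 0.391 [199.8 149.9] 0.0544737798973049 1667
[ 604.3774 -650.1727] -1.472 [309.3 217. ] 0.03604204528558455 4749
[555.3525 482.2422] -0.136 [78.3 76.8] 0.07920951068005827 326
[466.7559 589.8303] -0.029 [117.3  33.2] 0.0445933543850119 326
[403.1836 452.4107] 0.017 [60.3 55.4] 0.12881981316742264 360
[ 260.6157 -986.7779] 0.046 [46.1  8.5] 0.03321516534292475 21
[-0.8529  4.3677] -0.374 [189.4 131.2] 0.2865343668332446 3008
54 [ 897.6998 -348.3313] -1.29 [74.1 66.4] 0.059857925185512625 174
54 [ 895.3618 -436.382 ] 0.293 [69.8 48.1] 0.05949449177869977 132
54 [709.4736 626.0056] 0.202 [193.1   4. ] 0.05386467913661876 72
54 [627.3384 191.4142] 0.391 [197.6 149.9] 0.05453832614389355 1621
54 [ 553.5547 1137.5657] 0.288 [263.5  11. ] 0.05422247992860642 212
54 [300.3823 953.9791] 0.002 [243.8  13.6] 0.05554159651421581 147
54 [  16.6673 1073.4675] 0.001 [253.    8.8] 0.054438273079684546 233
```

View pics/cart.png

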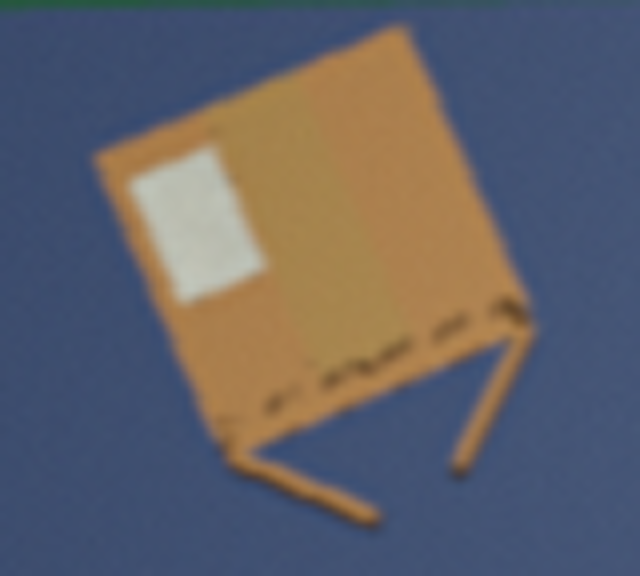

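The crop (scale 8, offset 262,140) shows the carton's top corners at back left (97,157) and back right (405,28). The front corners are at (530,325) and (225,455). The left flap runs from (235,455) to (380,520), and the right flap from (522,335) to (460,470).

Run:
```python
from h import *
np.set_printoptions(precision=4,suppress=True)
P=lambda u,v,z:pix2w("top",262+(u+.5)/8-.5,140+(v+.5)/8-.5,z)[:2]
BL,BR=P(97,157,.054),P(405,28,.054); FR,FL=P(530,325,.054),P(225,455,.054)
print(BL,BR,FR,FL)
ang=lambda d:np.arctan2(d[1],d[0])
print("yaw",ang(BR-BL)+np.pi/2,ang(BL-FL),ang(BR-FR),"len",np.linalg.norm(BL-BR),np.linalg.norm(FL-FR),np.linalg.norm(BL-FL),np.linalg.norm(BR-FR))
p,W=cloud(); v,u=np.mgrid[:400,:640]
m=(abs(W[...,2]-.054)<.004)&(abs(W[...,0]-.63)<.12)&(abs(W[...,1]-.19)<.12)
yaw=.395
for yaw in(.38,.39,.4,.41):
  R=np.array([[np.cos(yaw),-np.sin(yaw)],[np.sin(yaw),np.cos(yaw)]])
  q=W[m][:,:2]@R; q2=q[(q[:,0]>np.percentile(q[:,0],30))]
  print(yaw,np.percentile(q2[:,1],[1,99]),np.ptp(np.percentile(q2[:,1],[.5,99.5])),np.percentile(q[:,0],[99,99.8]))
yaw=.395;R=np.array([[np.cos(yaw),-np.sin(yaw)],[np.sin(yaw),np.cos(yaw)]])
o=((BL+BR)/2)-R@[.132,0]; print("origin",o)
for s,a,b in((1,(235,455),(378,520)),(-1,(522,335),(460,470))):
  h=R.T@(P(*a,.051)-o); e=R.T@(P(*b,.051)-o); print(h,e,np.arctan2(-(e-[-.013,s*.073])[0],-s*(e-[-.013,s*.073])[1]),np.linalg.norm(e-[-.013,s*.073]))
```

```text
[0.6886 0.2956] [0.7447 0.1577] [0.6098 0.1046] [0.5543 0.2402]
yaw 0.3866460535147429 0.3912042365041922 0.3745002310235656 len 0.14886887842671948 0.14644600810303446 0.1452085244736975 0.145003410840854
0.38 [-0.1277  0.0196] 0.14838133307014517 [0.7501 0.7516]
0.39 [-0.1344  0.0126] 0.14835021240600352 [0.7496 0.7509]
0.4 [-0.1416  0.0056] 0.14854886422421715 [0.749  0.7504]
0.41 [-0.1486 -0.0015] 0.1484476388239564 [0.7481 0.7497]
origin [0.5948 0.1758]
[-0.014  0.071] [-0.0657  0.0247] 0.8292668334995342 0.07149225315182285
[-0.0159 -0.0667] [-0.06   -0.0173] 0.7002467520285544 0.07286001811631858
```

```bash
cat >> h.py <<'E'
from scipy.spatial.transform import Rotation
YAW=.386; O=np.array([.5949,.1764])
def setc(o,y):
    global O,YAW; O=np.array(o);YAW=y
def C(x,y,z): # carton -> world
    c,s=np.cos(YAW),np.sin(YAW); return np.array([O[0]+c*x-s*y,O[1]+s*x+c*y,z])
def quat(phi): # pointing down, closing line along world direction phi
    y=np.array([np.cos(phi),np.sin(phi),0]); z=np.array([0,0,-1.]); x=np.cross(y,z)
    q=Rotation.from_matrix(np.stack([x,y,z],1)).as_quat(); return q[[3,0,1,2]]
def phi_now():
    w,x,y,z=get_state()["tcp_rot"]; m=Rotation.from_quat([x,y,z,w]).as_matrix(); return np.arctan2(m[1,1],m[0,1])
def near(phi,ref): # phi + k*pi nearest ref
    return phi+np.pi*np.round((ref-phi)/np.pi)
def flapdir(s,th): return np.array([-np.sin(th),-s*np.cos(th)]),np.array([np.cos(th),-s*np.sin(th)])
def flappose(s,th,r,d,z):
    """tool beside flap s at angle th: r from hinge, d to the inside of it, closing line along the board"""
    e,n=flapdir(s,th); p=np.array([-.013,s*.073])+r*e+d*n
    return C(*p,z),np.arctan2(e[1],e[0])+YAW
def st():
    s=get_state(); print("t",round(s["t"],1),"pos",np.round(s["eef_pos"],4),"F",np.round(s["contact_force"],1),"gap",round(s["finger_gap"],3),"ff",round(s["finger_force"],1),"q6",round(s["q"][5],2))
E
python3 - <<'E'
from h import *
for s,th0 in((1,.83),(-1,.70)):
  for off in(0,np.pi):
    print(s,off,[ (lambda q: None if q is None else (round(q[0],2),round(q[5],2)))(kinematics.inverse_kinematics(*(lambda p,f:(p,quat(f+off)))(*flappose(s,th,.05,.02,.04)))) for th in np.arange(th0,2.8,.3)])
arm.grip(0.0,20)
arm.move_straight([.15,.5,.36]); st(); print(phi_now())
E
```

```text
1 0 [(np.float64(0.13), np.float64(2.15)), (np.float64(0.14), np.float64(2.46)), (np.float64(0.16), np.float64(2.78)), (np.float64(0.19), np.float64(3.1)), (np.float64(0.21), np.float64(-2.85)), (np.float64(0.24), np.float64(-2.52)), (np.float64(0.27), np.float64(-2.2))]
1 3.141592653589793 [(np.float64(0.13), np.float64(-0.99)), (np.float64(0.14), np.float64(-0.68)), (np.float64(0.16), np.float64(-0.37)), (np.float64(0.19), np.float64(-0.04)), (np.float64(0.21), np.float64(0.29)), (np.float64(0.24), np.float64(0.62)), (np.float64(0.27), np.float64(0.94))]
-1 0 [(np.float64(0.06), np.float64(-2.6)), (np.float64(0.04), np.float64(-2.92)), (np.float64(0.01), np.float64(3.04)), (np.float64(-0.02), np.float64(2.71)), (np.float64(-0.04), np.float64(2.38)), (np.float64(-0.07), np.float64(2.06)), (np.float64(-0.09), np.float64(1.74))]
-1 3.141592653589793 [(np.float64(0.06), np.float64(0.54)), (np.float64(0.04), np.float64(0.22)), (np.float64(0.01), np.float64(-0.1)), (np.float64(-0.02), np.float64(-0.43)), (np.float64(-0.04), np.float64(-0.76)), (np.float64(-0.07), np.float64(-1.08)), (np.float64(-0.09), np.float64(-1.4))]
t 2.8 pos [0.1498 0.4998 0.359 ] F [-0.3 -0.2 -0.8] gap 0.005 ff 0.0 q6 -0.26
1.3260486844017902
```

```bash
cat >> h.py <<'E'
def sweep(s,ths,r,d,z,v=.12,off=np.pi):
    for th in ths:
        p,f=flappose(s,th,r,d,z); arm.move_straight(p,quat(f+off),v=v)
    print(round(th,2),np.round(get_state()["contact_force"],1))
E
python3 - <<'E'
from h import *
p,f=flappose(1,.83,.048,.024,.2); arm.move_to(list(p[:2])+[.3],quat(f+np.pi))
for s,t0 in((1,.83),(-1,.70)):
    p,f=flappose(s,t0,.048,.024,.12); arm.move_straight(p,quat(f+np.pi),v=.25)
    p[2]=.042; print(arm.move_straight(p,v=.12,until_force=5)); st()
    sweep(s,np.arange(t0+.15,2.65,.2),.048,.012,.042); sweep(s,[2.65],.048,.012,.042)
    p,f=flappose(s,2.5,.048,.03,.042); arm.move_straight(p,v=.2); p[2]=.13; arm.move_straight(p,v=.25)
arm.move_straight([.45,0,.3],v=.3)
st()
p,W=cloud(); cv2.imwrite("pics/open.png",cv2.resize(p[130:230,250:370],None,fx=6,fy=6,interpolation=cv2.INTER_CUBIC))
for t in terminals(): print("T",*t)
E
```

```text
False
t 6.4 pos [0.5572 0.1856 0.0429] F [ 0.4 -0.8  0.2] gap 0.006 ff 0.0 q6 -1.0
2.58 [-0.   0.5 -0.7]
2.65 [-0.  -0.3 -0.3]
False
t 11.9 pos [0.5795 0.1479 0.0427] F [-0.5 -0.  -0.2] gap 0.004 ff 0.0 q6 0.55
2.45 [-0.2 -0.5  0.6]
2.65 [ 0.2  0.7 -0. ]
t 17.1 pos [4.498e-01 3.000e-04 2.983e-01] F [ 0.2  0.2 -0.7] gap 0.002 ff 0.0 q6 -1.71
T [ 0.63008441 -0.33366589] 0.2246536335594811 (133.25196838378906, 64.30286407470703) 0.01606421394026966
T [ 0.63007159 -0.14338513] -0.24127160895876365 (126.3340072631836, 70.27163696289062) 0.01645928796045986
T [ 0.46137213 -0.32874567] -0.3868047072580518 (134.19781494140625, 63.2691650390625) 0.015961924897570992
```

View pics/open.png

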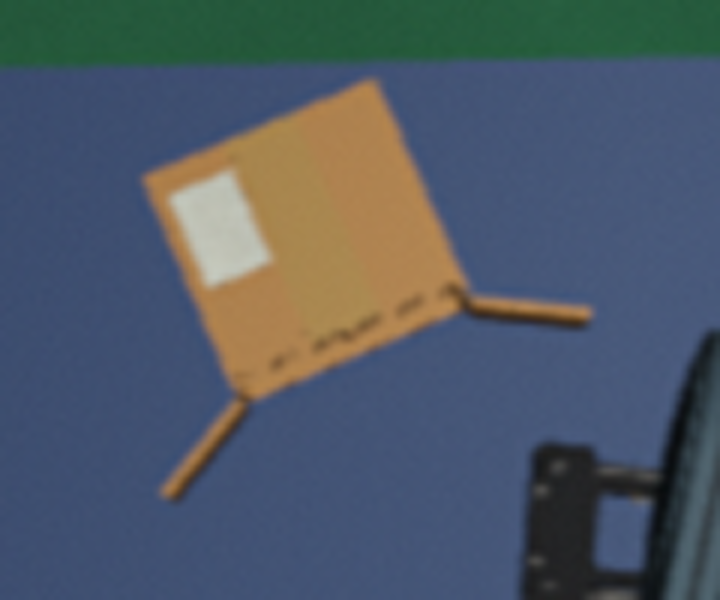

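The flaps are folded out, left from (243,395) to (170,493) and right from (463,300) to (590,315). The slot clearance is only ±1 mm, so I'll touch off the carton's side walls.

Run:
```python
from h import *
f=near(YAW+np.pi/2,phi_now()-0); 
import itertools
qs=[(k,kinematics.inverse_kinematics(C(.07,.1,.1),quat(YAW+np.pi/2+k*np.pi))) for k in(0,1)]
k=min(qs,key=lambda a:abs(a[1][5]))[0]; f=YAW+np.pi/2+k*np.pi; print("k",k)
arm.move_to(C(.11,-.12,.13),quat(f))
res=[]
for x,s in((.11,-1),(.11,1),(.03,1),(.03,-1)):
    arm.move_straight(C(x,s*.112,.14 if True else 0),quat(f),v=.35)
    arm.move_straight(C(x,s*.112,.045),v=.25)
    hit=arm.move_straight(C(x,s*.08,.045),v=.03,until_force=4)
    e=get_state()["eef_pos"]; c,sn=np.cos(YAW),np.sin(YAW); d=e[:2]-O
    r=(c*d[0]+sn*d[1],-sn*d[0]+c*d[1]); res.append(r); print(x,s,hit,np.round(r,4)); 
    arm.move_straight(C(x,s*.112,.045),v=.2)
    arm.move_straight(C(x,s*.112,.14),v=.3)
st()
```

```text
k 1
0.11 -1 True [ 0.11   -0.0867]
0.11 1 True [0.11   0.0879]
0.03 1 True [0.03   0.0873]
0.03 -1 True [ 0.03   -0.0871]
t 30.1 pos [0.6651 0.0846 0.1414] F [-0.8 -0.6 -1.3] gap 0.003 ff 0.0 q6 1.14
```

```bash
sed -i 's/^YAW=.*/YAW=.3915; O=np.array([.5949,.1764])/' h.py
cat >> h.py <<'E'
G=.042
def pick(c,a):
    """grip terminal with centre c, axis a (pointing away from robot), G behind its centre"""
    u=np.array([np.cos(a),np.sin(a)]); p=c-G*u; q=quat(a+1.5*np.pi)
    arm.grip(1.0)
    arm.move_to([*p,.12],q); arm.move_straight([*p,.025],v=.12,until_force=8); z=get_state()["eef_pos"][2]
    arm.grip(0.0,50); st(); arm.move_straight([*p,.10],v=.15); st()
    return z
def pre(x,y,z,zg): # z: clearance pose of terminal bottom above counter
    arm.move_to(C(x,y,.11),quat(YAW+1.5*np.pi)); arm.move_straight(C(x,y,zg+z),v=.12); st()
def tcpc():
    e=get_state()["eef_pos"]; d=e[:2]-O; c,s=np.cos(YAW),np.sin(YAW); return np.round([c*d[0]+s*d[1],-s*d[0]+c*d[1],e[2]],4)
def tyaw(c):
    """refined yaw/centre by image moments of cloud near c"""
    p,W=cloud(); m=(np.hypot(W[...,0]-c[0],W[...,1]-c[1])<.1)&(W[...,2]>.008)&(W[...,2]<.026)
    q=W[m][:,:2]; w,v=np.linalg.eigh(np.cov(q.T)); a=np.arctan2(v[1,1],v[0,1]); a=(a+np.pi/2)%np.pi-np.pi/2
    return q.mean(0),a,np.sqrt(w*12)
E
python3 - <<'E'
from h import *
arm.move_straight([.5,.1,.25],v=.35)
for t in terminals():
    print(*tyaw(t[0]))
c,a,_=tyaw([.63,-.143])
z=pick(c,a); pre(-.125,.035,.0078,z); print(z,tcpc())
p,W=cloud(); cv2.imwrite("pics/pre1.png",cv2.resize(p[130:230,250:370],None,fx=6,fy=6,interpolation=cv2.INTER_CUBIC))
p,_=cloud("scene"); cv2.imwrite("pics/pre1s.png",cv2.resize(p[180:270,300:420],None,fx=6,fy=6,interpolation=cv2.INTER_CUBIC))
# heights along terminal
for x in np.arange(-.11,-.02,.01):
    X=C(x,.035,.024); d=np.hypot(W[...,0]-X[0],W[...,1]-X[1])<.005
    print(round(x,3),np.round(np.nanmedian(W[d][:,2]),4) if d.any() else None)
E
```

```text
[ 0.65302514 -0.28642098] 0.19711654226909836 [0.07004236 0.13121846]
[ 0.62591322 -0.14216392] -0.17273294335425948 [0.06761072 0.13354323]
[ 0.46306116 -0.3283827 ] -0.40243020645604055 [0.06617432 0.13201041]
[ 0.05767391 -0.0747476 ] 0.2246131654247039 [0.0533901  0.10013493]
t 36.1 pos [ 0.5856 -0.136   0.025 ] F [ 0.5 -0.  -0.2] gap 0.004 ff 0.0 q6 1.32
t 36.7 pos [ 0.5852 -0.1358  0.0995] F [-0.9  0.  -0.5] gap 0.004 ff 0.0 q6 1.32
t 38.7 pos [0.4667 0.1608 0.034 ] F [-0.5 -0.5 -0.2] gap 0.008 ff 0.0 q6 1.29
0.025845730914428038 [-0.1245  0.0345  0.034 ]
-0.11 0.4422
-0.1 0.4371
-0.09 0.4298
-0.08 0.4141
-0.07 None
-0.06 None
-0.05 None
-0.04 None
-0.03 0.0008
```

View pics/pre1s.png

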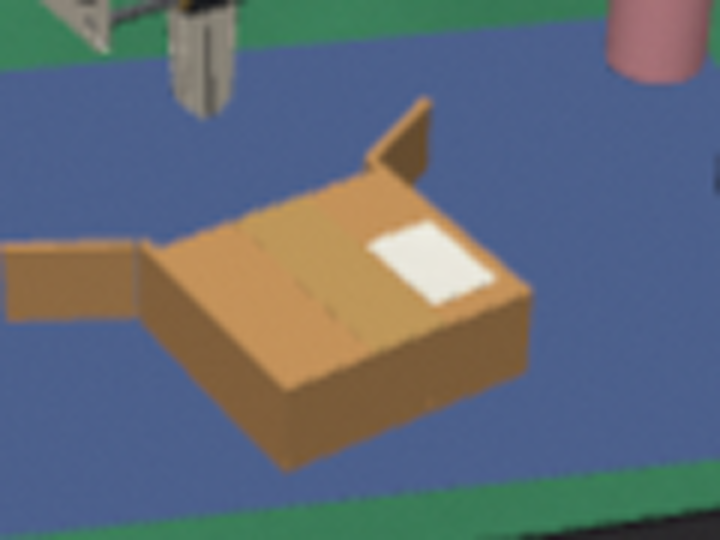

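The scene crop shows the closed fingers at (205,100) holding nothing: the grasp missed. I'll look at where the terminals are now.

Run:
```python
from h import *
p,W=cloud()
for t in terminals(): print(*t)
cv2.imwrite("pics/terms.png",cv2.resize(p[130:260,350:500],None,fx=5,fy=4.6,interpolation=cv2.INTER_CUBIC))
arm.grip(1.0); st()
```

```text
[ 0.65306207 -0.28328311] 0.1631026877350834 (130.72952270507812, 70.75495147705078) 0.015996800704493476
[ 0.62960907 -0.14348425] -0.17047706401729634 (134.2720184326172, 64.60128784179688) 0.01625669544275711
[ 0.46344049 -0.32904028] -0.3963854292796114 (130.85769653320312, 63.76711654663086) 0.016391454915072465
t 40.4 pos [0.466  0.1611 0.0337] F [ 0.1  0.1 -0.2] gap 0.999 ff 0.0 q6 1.29
```

View pics/terms.png

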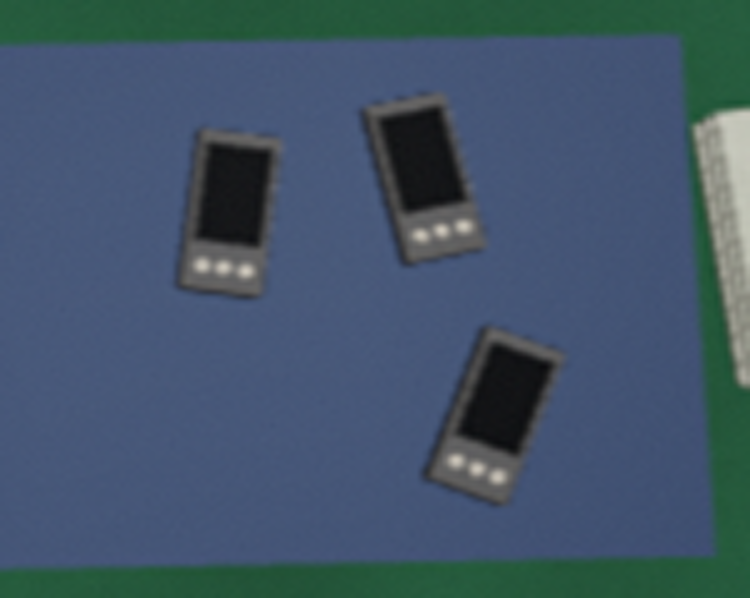

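The terminals are at (230,212), (425,180) and (495,415) in this crop. The left one is untouched, and the right one has been knocked. I'll check the tip height in the image and then by touch.

Run:
```python
from h import *
e=get_state()["eef_pos"]
for dz in(0,-.01,-.022): print(w2pix("scene",e+[0,0,dz]))
c,a,_=tyaw([.63,-.143]); u=np.array([np.cos(a),np.sin(a)]); p=c-G*u; q=quat(a+1.5*np.pi)
arm.move_straight([.466,.161,.12],v=.3)
arm.move_to([*p,.10],q); print(arm.move_straight([*p,.0235],v=.1,until_force=8)); st()
P,W=cloud("scene"); u,v=np.array(w2pix("scene",[*p,.02])).astype(int); print(u,v)
cv2.imwrite("pics/g1.png",cv2.resize(P[v-45:v+45,u-60:u+60],None,fx=6,fy=6,interpolation=cv2.INTER_CUBIC))
```

```text
(np.float64(333.66044348653844), np.float64(198.02686636802397))
(np.float64(333.6773881987796), np.float64(200.4247263679065))
(np.float64(333.6975566539634), np.float64(203.2787808514645))
False
t 43.0 pos [ 0.5857 -0.1356  0.0241] F [-0.1  0.2  0.1] gap 1.002 ff 0.0 q6 1.32
247 230
```

View pics/g1.png

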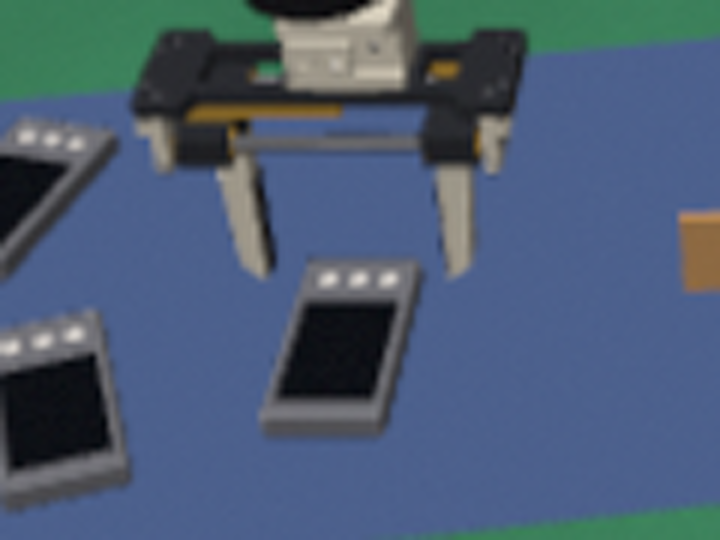

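The gripper straddles the near end of the terminal, with fingertips at crop (265,275) and (460,275). They look higher than the model says, so I'll measure them from the scene depth.

Run:
```python
from h import *
np.set_printoptions(precision=4,suppress=True)
P,W=cloud("scene")
for (cx,cy) in((262,270),(460,270),(458,240),(245,220),(365,268),(345,350),(325,418),(300,428),(420,268)):
    u,v=247-60+cx/6,230-45+cy/6
    print((cx,cy),W[int(v),int(u)])
print("nearend scene px", w2pix("scene",[.566,-.132,.016]),"far",w2pix("scene",[.693,-.154,.016]))
Pt,Wt=cloud("top")
m=(abs(Wt[...,0]-.63)<.09)&(abs(Wt[...,1]+.143)<.06)&(Wt[...,2]>.008)&(Wt[...,2]<.026)
print("top-cam vis x range",np.percentile(Wt[m],[1,99],axis=0))
m=(abs(W[...,0]-.63)<.09)&(abs(W[...,1]+.143)<.05)&(W[...,2]>.011)&(W[...,2]<.022)
print("scene x range",np.percentile(W[m],[1,99],axis=0), rect(W[m][:,:2]*1000))
```

```text
(262, 270) [ 0.5869 -0.1885  0.0286]
(460, 270) [ 0.6052 -0.0855  0.0297]
(458, 240) [ 0.6009 -0.0839  0.046 ]
(245, 220) [ 0.5912 -0.1921  0.0673]
(365, 268) [ 0.5737 -0.1372  0.0163]
(345, 350) [ 0.6407 -0.1457  0.0137]
(325, 418) [ 0.6927 -0.1534  0.0146]
(300, 428) [ 0.6917 -0.166   0.0077]
(420, 268) [ 0.5548 -0.1072 -0.0016]
nearend scene px (np.float64(248.66929311621334), np.float64(227.48805801996593)) far (np.float64(240.73418771313675), np.float64(253.73503983535974))
top-cam vis x range [[ 0.5573 -0.1543  0.0086]
 [ 0.6932 -0.104   0.0234]]
scene x range [[ 0.5706 -0.1832  0.0111]
 [ 0.6972 -0.112   0.0193]] (array([ 633.1755, -147.6028]), np.float64(-0.16121232605907476), (132.24290466308594, 61.560489654541016))
```

The depth puts the fingertips near z≈0.025 m with the TCP at 0.024, about 20 mm higher than the stated geometry. I'll find the counter by touch here.

Run:
```python
from h import *
e=get_state()["eef_pos"]
print(arm.move_straight([e[0],e[1],-.004],v=.04,until_force=5)); st()
```

```text
True
t 43.8 pos [ 0.5852 -0.1356 -0.0014] F [-0.8  0.4  5.4] gap 1.001 ff 2.6 q6 1.32
```

```bash
sed -i 's/\[\*p,.025\],v=.12/[*p,.003],v=.12/; s/\[\*p,.10\],v=.15/[*p,.08],v=.15/; s/C(x,y,.11)/C(x,y,.09)/' h.py
python3 - <<'E'
from h import *
e=get_state()["eef_pos"].copy()
arm.move_straight([e[0],e[1],.003],v=.05); z=get_state()["eef_pos"][2]; arm.grip(0.0,50); st()
arm.move_straight([e[0],e[1],.08],v=.15); st()
pre(-.125,.035,.0078,z); print(z,tcpc())
P,W=cloud("scene"); cv2.imwrite("pics/pre2.png",cv2.resize(P[180:270,300:420],None,fx=6,fy=6,interpolation=cv2.INTER_CUBIC))
_,T=cloud()
for x in np.arange(-.11,-.01,.01):
    X=C(x,.035,.024); r=[]
    for A in(W,T):
        d=(np.hypot(A[...,0]-X[0],A[...,1]-X[1])<.006)&(A[...,2]<.06)
        r.append(np.round(np.nanmedian(A[d][:,2]),4) if d.any() else None)
    print(round(x,3),r)
E
```

```text
t 44.6 pos [ 0.5851 -0.1355  0.0029] F [-0.6 -0.3  0.1] gap 0.661 ff 49.9 q6 1.32
t 45.3 pos [ 0.5846 -0.1353  0.0794] F [-0.3 -0.1 -2.2] gap 0.664 ff 49.9 q6 1.32
t 47.3 pos [0.4667 0.1608 0.0111] F [ 0.6 -0.6 -1.8] gap 0.663 ff 49.9 q6 1.29
0.0029382565047095036 [-0.1244  0.0345  0.0111]
-0.11 [np.float64(-0.3624), None]
-0.1 [np.float64(0.0228), None]
-0.09 [np.float64(-0.7467), None]
-0.08 [np.float64(0.0229), None]
-0.07 [np.float64(0.0201), None]
-0.06 [np.float64(-0.3621), None]
-0.05 [np.float64(0.0235), None]
-0.04 [np.float64(-0.7463), np.float64(0.0239)]
-0.03 [np.float64(-0.7469), np.float64(0.0253)]
-0.02 [np.float64(-0.7502), np.float64(0.0257)]
```

View pics/pre2.png

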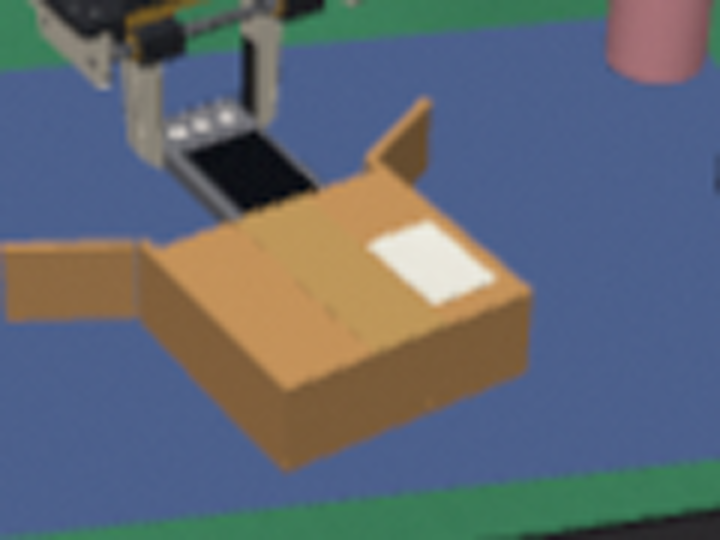

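The terminal is held level, its top at z≈0.024 m, at crop (245,165) in front of the left column. I'll insert it now.

```bash
cat >> h.py <<'E'
def insert(y,z,x1=-.036):
    """push the held terminal in from the present x; z = commanded TCP height; searches small offsets on early contact"""
    b=np.array([y,z])-tcpc()[1:]; b=np.clip(b,-.0015,.0015)
    for dy,dz in((0,0),(0,.001),(.0008,0),(-.0008,0),(0,-.001),(.0008,.001),(-.0008,.001),(.0016,0),(-.0016,0)):
        Y,Z=y+b[0]+dy,z+b[1]+dz
        arm.move_straight(C(-.118,Y,Z),v=.1)
        hit=arm.move_straight(C(x1,Y,Z),v=.06,until_force=12)
        t=tcpc(); print("off",dy,dz,hit,t,np.round(get_state()["contact_force"],1))
        if not hit or t[0]>-.09: return t
        arm.move_straight(C(-.118,Y,Z),v=.1)
def release_push(y,ztcp):
    arm.grip(.76); t=tcpc(); arm.move_straight(C(t[0],y,.085),v=.2)
    arm.move_straight(C(-.12,y,.085),v=.25); arm.grip(0.0,20); arm.move_straight(C(-.12,y,ztcp),v=.2)
    for i in range(3):
        hit=arm.move_straight(C(-.006,y,ztcp),v=.06,until_force=14); t=tcpc(); print("push",hit,t,np.round(get_state()["contact_force"],1))
        if not hit or t[0]>-.03: break
    arm.move_straight(C(-.05,y,ztcp),v=.15); arm.move_straight(C(-.06,y,.1),v=.25); st()
E
python3 - <<'E'
from h import *
insert(.035,.0029+.0078); st()
E
```

```text
off 0 0 False [-0.0353  0.036   0.0096] [-2.5  3.3 -1. ]
t 49.2 pos [0.5485 0.1961 0.0096] F [-2.5  3.3 -1. ] gap 0.662 ff 49.7 q6 1.33
```

Run:
```python
from h import *
release_push(.035,.012)
print(*terminals(),sep="\n")
p,W=cloud(); cv2.imwrite("pics/in1.png",cv2.resize(p[130:230,250:370],None,fx=6,fy=6,interpolation=cv2.INTER_CUBIC))
```

```text
push True [-0.0127  0.0352  0.0112] [ 0.5 -0.5  0.4]
t 54.9 pos [0.5274 0.1862 0.1008] F [ 0.4 -0.  -0.1] gap 0.002 ff 0.0 q6 1.32
(array([ 0.65509692, -0.2866817 ]), np.float64(0.19181061553499923), (132.96876525878906, 62.93965530395508), np.float64(0.016166597418373407))
(array([ 0.46304034, -0.33407861]), np.float64(-0.38013069240825814), (134.31866455078125, 73.02305603027344), np.float64(0.016382582705358664))
```

Run:
```python
from h import *
arm.move_straight([.5,.05,.2],v=.35)
c,a,s=tyaw([.655,-.287]); print(c,a,s)
z=pick(c,a); g=get_state()
assert .6<g["finger_gap"]<.7
pre(-.125,-.035,.0078,z); print(z,tcpc())
P,W=cloud("scene"); cv2.imwrite("pics/pre3.png",cv2.resize(P[180:270,270:390],None,fx=6,fy=6,interpolation=cv2.INTER_CUBIC))
X=C(-.08,-.035,0); 
for x in(-.1,-.08,-.06,-.04,-.03):
    X=C(x,-.035,.024); d=(np.hypot(W[...,0]-X[0],W[...,1]-X[1])<.008)&(W[...,2]<.06)&(W[...,2]>0); print(x,np.round(np.nanmedian(W[d][:,2]),4))
```

```text
[ 0.65318197 -0.28575685] 0.21799755624034844 [0.07125341 0.13236621]
t 60.3 pos [ 0.6123 -0.2952  0.0033] F [-0.7 -0.   1.8] gap 0.665 ff 49.7 q6 0.74
t 61.0 pos [ 0.6116 -0.2943  0.0791] F [-0.1  0.4 -2.1] gap 0.66 ff 49.7 q6 0.74
t 63.3 pos [0.4934 0.0961 0.0122] F [-0.7 -0.2 -1.7] gap 0.661 ff 49.7 q6 1.15
0.003997645612618044 [-0.1245 -0.0355  0.0122]
-0.1 0.0238
-0.08 0.0247
-0.06 0.0236
-0.04 0.0238
-0.03 0.0258
```

View pics/pre3.png

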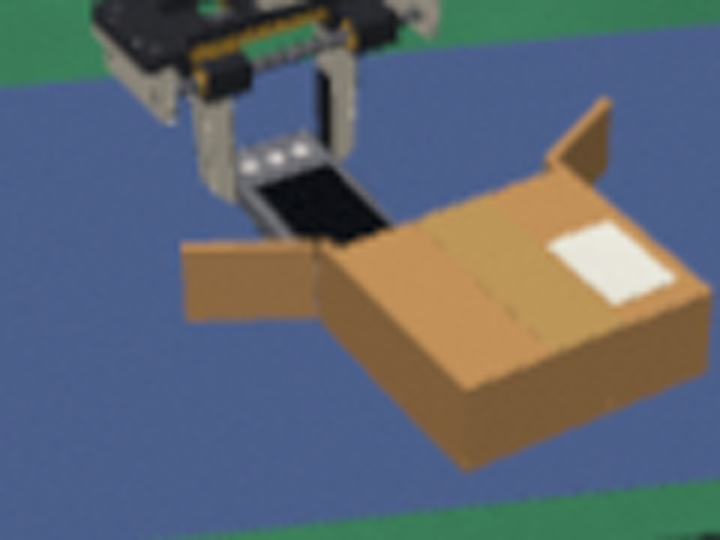

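View pics/in1.png

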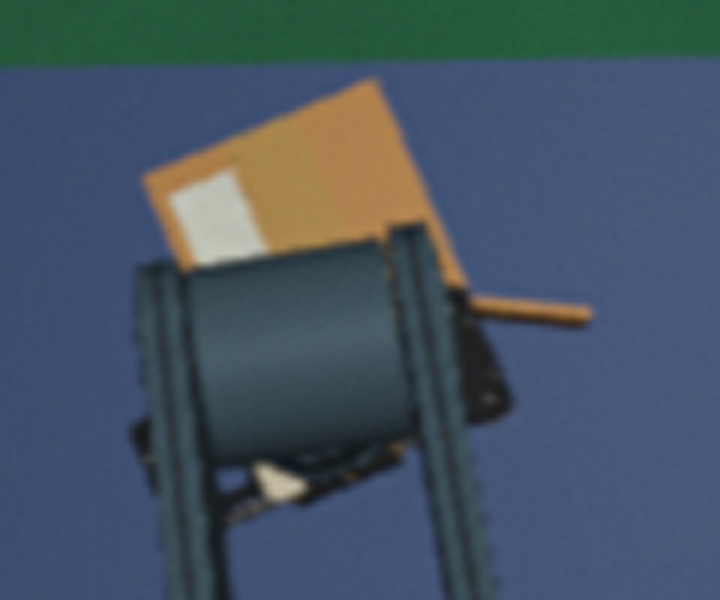

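The second terminal is held level and aligned, at crop (320,190). The third image only shows the arm covering the mouth. I'll insert this one and then take the third.

Run:
```python
from h import *
t=insert(-.035,.0113)
assert t is not None
release_push(-.035,.012)
arm.move_straight([.5,.05,.2],v=.35)
print(*terminals(),sep="\n"); st()
c,a,s=tyaw([.463,-.329]); print(c,a,s)
```

```text
off 0 0 True [-0.1022 -0.0336  0.009 ] [ 0.  -0.3  1.3]
off 0 0.001 True [-0.1023 -0.0336  0.0099] [-1.1 -0.6 -0.6]
off 0.0008 0 True [-0.1175 -0.0331  0.0088] [-1.1  0.3 -0.9]
off -0.0008 0 True [-0.1176 -0.0348  0.0088] [ 0.7 -0.6 -1. ]
off 0 -0.001 True [-0.1175 -0.034   0.0079] [ 0.4 -0.3 -1.3]
off 0.0008 0.001 True [-0.1175 -0.0332  0.0099] [ 0.3 -0.7 -1.7]
off -0.0008 0.001 True [-0.1174 -0.0349  0.01  ] [ 0.4 -0.1 -0.6]
off 0.0016 0 True [-0.1173 -0.0326  0.0091] [ 0.7 -0.9  1.7]
off -0.0016 0 True [-0.1174 -0.0359  0.0092] [-0.2 -1.1  1.5]Traceback (most recent call last):
  File "<stdin>", line 3, in <module>
AssertionError
```

Insertion hit contact early because the arm sags while moving, so the terminal was below the 6 mm floor. I'll take a look.

Run:
```python
from h import *
st(); print(tcpc())
P,W=cloud("scene"); cv2.imwrite("pics/stuck.png",cv2.resize(P[180:270,270:390],None,fx=6,fy=6,interpolation=cv2.INTER_CUBIC))
for x in(-.13,-.115,-.1,-.08,-.06,-.04,-.03,-.02):
    X=C(x,-.035,.024); d=(np.hypot(W[...,0]-X[0],W[...,1]-X[1])<.008)&(W[...,2]<.06)&(W[...,2]>0); print(x,d.sum(),np.round(np.nanmedian(W[d][:,2]),4))
```

```text
t 71.6 pos [0.5    0.0981 0.0102] F [ 0.6 -0.4 -0.2] gap 0.663 ff 49.7 q6 1.17
[-0.1176 -0.0361  0.0102]
-0.13 8 0.023
-0.115 11 0.0223
-0.1 13 0.0208
-0.08 11 0.0201
-0.06 12 0.0198
-0.04 5 0.0184
-0.03 0 nan
-0.02 0 nan
  return np.nanmean(a, axis, out=out, keepdims=keepdims)
```

View pics/stuck.png

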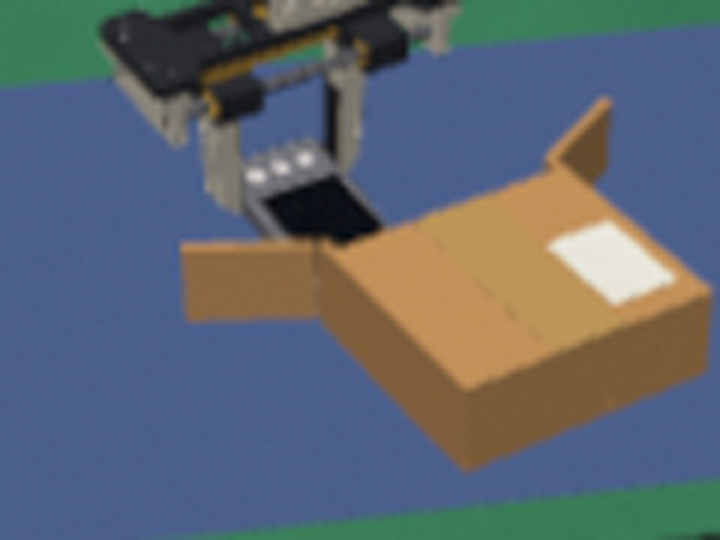

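The terminal slid back about 12 mm in the grip and tilted nose-down. I'll set it on the counter in front of the mouth, regrip it and retry with better compensation.

```bash
cat >> h.py <<'E'
def insert(y,zg,x1=-.036,rise=.0085,x0=-.125):
    for dy,dz in((0,0),(.0008,0),(-.0008,0),(0,.001)):
        Y,Z=y-.0003+dy,zg+rise+dz
        arm.move_straight(C(x0,Y,Z),v=.1); arm.wait(.2)
        hit=arm.move_straight(C(x1,Y,Z),v=.06,until_force=8)
        t=tcpc(); print("off",dy,dz,hit,t)
        if not hit or t[0]>-.085: return t
        arm.move_straight(C(x0,Y,Z+.001),v=.1)
        if t[0]<-.115: break
E
python3 - <<'E'
from h import *
arm.move_straight(C(-.165,-.035,.03),v=.15); print(arm.move_straight(C(-.165,-.035,.002),v=.06,until_force=4)); st()
arm.grip(.85); arm.move_straight(C(-.176,-.035,.0035),v=.1); arm.wait(.2); st(); z=get_state()["eef_pos"][2]
arm.grip(0,60); st(); arm.move_straight(C(-.176,-.035,z+.012),v=.1); arm.move_straight(C(-.128,-.035,z+.0085),v=.1); arm.wait(.2); print(tcpc(),z)
P,W=cloud("scene")
for x in(-.13,-.115,-.1,-.08,-.06,-.04,-.03,-.02):
    X=C(x,-.035,.024); d=(np.hypot(W[...,0]-X[0],W[...,1]-X[1])<.008)&(W[...,2]<.06)&(W[...,2]>0); print(x,d.sum(),np.round(np.nanmedian(W[d][:,2]),4) if d.any() else "")
_,T=cloud()
for x in(-.06,-.04,-.03,-.025,-.02,-.015,-.01):
    X=C(x,-.035,.024); d=(np.hypot(T[...,0]-X[0],T[...,1]-X[1])<.006)&(T[...,2]<.06)&(T[...,2]>-.01); print(x,d.sum(),np.round(np.nanmedian(T[d][:,2]),4) if d.any() else "")
t=insert(-.035,z); st()
E
```

```text
True
t 72.6 pos [0.456  0.081  0.0031] F [ 0.1  0.4 -0.1] gap 0.662 ff 49.9 q6 1.14
t 73.6 pos [0.446  0.0769 0.0036] F [ 0.7  0.3 -0.1] gap 0.846 ff 0.0 q6 1.13
t 74.1 pos [0.4457 0.0769 0.0035] F [ 1.3 -0.3  0.7] gap 0.663 ff 59.9 q6 1.13
[-0.1287 -0.0349  0.0121] 0.003596856441275189
-0.13 10 0.0238
-0.115 10 0.0227
-0.1 8 0.0228
-0.08 11 0.024
-0.06 9 0.0228
-0.04 9 0.0242
-0.03 3 0.0262
-0.02 0 
-0.06 0 
-0.04 0 
-0.03 0 
-0.025 0 
-0.02 0 
-0.015 0 
-0.01 0 
off 0 0 True [-0.1147 -0.0346  0.0112]
off 0.0008 0 False [-0.0361 -0.0344  0.0122]
t 78.6 pos [0.5747 0.1308 0.0122] F [-0.6  2.  -1.2] gap 0.664 ff 59.8 q6 1.22
```

Run:
```python
from h import *
P,W=cloud("scene"); cv2.imwrite("pics/ins2.png",cv2.resize(P[180:270,270:390],None,fx=6,fy=6,interpolation=cv2.INTER_CUBIC))
```

```text
(no output)
```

View pics/ins2.png

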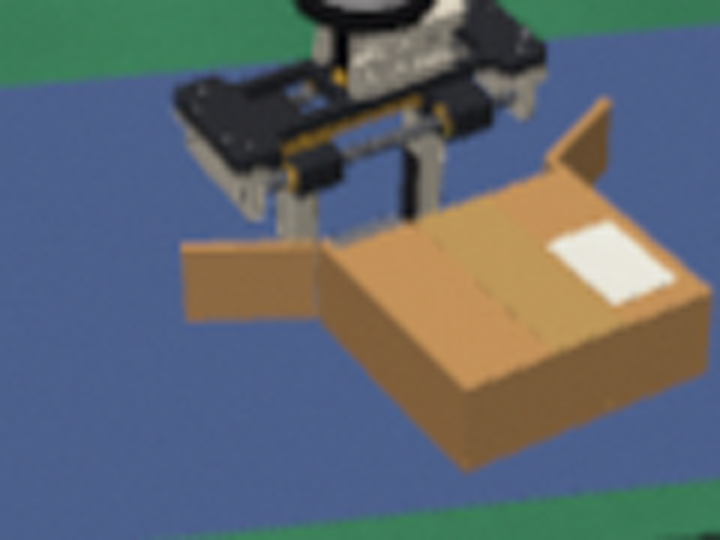

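The terminal's rear end sits between the fingers near (370,232) and the rest is hidden in the carton, so it went in. I'll push it home and pick up the third for the top left slot.

Run:
```python
from h import *
release_push(-.035,.012)
arm.move_straight([.5,.08,.22],v=.35)
print(*terminals(),sep="\n")
```

```text
push True [-0.0134 -0.0347  0.0113] [ 0.3 -0.  -0.9]
t 84.3 pos [0.554  0.1214 0.1008] F [-0.2 -0.  -0.3] gap 0.004 ff 0.0 q6 1.21
(array([ 0.46219177, -0.33083279]), np.float64(-0.3982859941915464), (132.12060546875, 66.55438232421875), np.float64(0.015945956512894655))
```

```bash
sed -i 's/arm.grip(0.0,50)/arm.grip(0.0,60)/' h.py
python3 - <<'E'
from h import *
c,a,s=tyaw([.4625,-.3305]); print(c,a,s)
z=pick(c,a); z=min(z,.0036)
assert .6<get_state()["finger_gap"]<.7
arm.move_to(C(-.135,.035,.09),quat(YAW+1.5*np.pi)); arm.move_straight(C(-.135,.035,z+.0325),v=.12); arm.wait(.2); print(z,tcpc())
P,W=cloud("scene")
for x in(-.115,-.1,-.08,-.06,-.04,-.03):
    X=C(x,.035,.048); d=(np.hypot(W[...,0]-X[0],W[...,1]-X[1])<.008)&(W[...,2]<.07)&(W[...,2]>.02); print(x,d.sum(),np.round(np.nanmedian(W[d][:,2]),4) if d.any() else "")
t=insert(.035,z,rise=.0325); st()
E
```

```text
[ 0.4629176  -0.32830122] -0.3819330363366493 [0.06943707 0.13301924]
t 89.7 pos [ 0.424  -0.3129  0.0033] F [-0.8  0.4  3.1] gap 0.662 ff 59.7 q6 1.11
t 90.4 pos [ 0.4235 -0.312   0.0792] F [-0.3  0.9 -1.5] gap 0.664 ff 59.8 q6 1.11
0.0036 [-0.1343  0.0347  0.0369]
-0.115 10 0.0491
-0.1 11 0.0493
-0.08 9 0.0481
-0.06 9 0.0483
-0.04 11 0.0484
-0.03 16 0.0453
off 0 0 True [-0.1072  0.0352  0.0351]
off 0.0008 0 True [-0.1069  0.0361  0.035 ]
off -0.0008 0 True [-0.1073  0.0344  0.0351]
off 0 0.001 True [-0.1072  0.0352  0.0361]
t 98.4 pos [0.466  0.1608 0.0381] F [-0.2  0.5 -2.5] gap 0.662 ff 59.8 q6 1.29
```

```bash
cat >> h.py <<'E'
def search(y,z,offs,x0=-.113,x1=-.036,ok=-.095):
    for dy,dz in offs:
        arm.move_straight(C(x0,y+dy,z+dz),v=.08); arm.wait(.1)
        hit=arm.move_straight(C(x1,y+dy,z+dz),v=.06,until_force=7)
        t=tcpc(); print("off",dy,dz,hit,t)
        if not hit or t[0]>ok: return t
        arm.move_straight(C(x0,y+dy,z+dz),v=.1)
E
python3 - <<'E'
from h import *
P,W=cloud("scene")
P,W2=cloud("scene"); W=(W+W2)/2
print(tcpc())
c,s=np.cos(YAW),np.sin(YAW); d=W[...,:2]-O; lx=d[...,0]*c+d[...,1]*s; ly=-d[...,0]*s+d[...,1]*c
m=(lx>-.12)&(lx<-.022)&(abs(ly-.035)<.024)&(W[...,2]>.035)&(W[...,2]<.06)
A=np.c_[lx[m],ly[m]-.035,np.ones(m.sum())]; print(np.linalg.lstsq(A,W[m][:,2],rcond=None)[0],m.sum())
# side edge (robot-right, visible from scene): fit ly of edges vs lx
m2=(lx>-.14)&(lx<-.01)&(abs(ly-.035)<.05)&(W[...,2]>.04)&(W[...,2]<.055)
for x in np.arange(-.12,-.01,.012):
    q=ly[m2&(abs(lx-x)<.006)]; print(round(x,3),np.round([q.min(),q.max()],4) if len(q) else "",len(q))
print("front",lx[m2].max())
cv2.imwrite("pics/p3.png",cv2.resize(P[180:260,310:400],None,fx=7,fy=7,interpolation=cv2.INTER_CUBIC))
E
```

```text
[-0.1244  0.0345  0.0383]
[-0.02893115  0.00743777  0.04685768] 241
-0.12 [-0.0138  0.0765] 54
-0.108 [-0.0071  0.0591] 39
-0.096 [0.0005 0.058 ] 37
-0.084 [-0.0016  0.0601] 41
-0.072 [-0.0016  0.0603] 43
-0.06 [-0.0016  0.0563] 38
-0.048 [-0.0023  0.0576] 45
-0.036 [-0.0016  0.0571] 41
-0.024 [-0.0032  0.0565] 44
-0.012 [-0.0033  0.0831] 43
front -0.011726174615330254
```

View pics/p3.png

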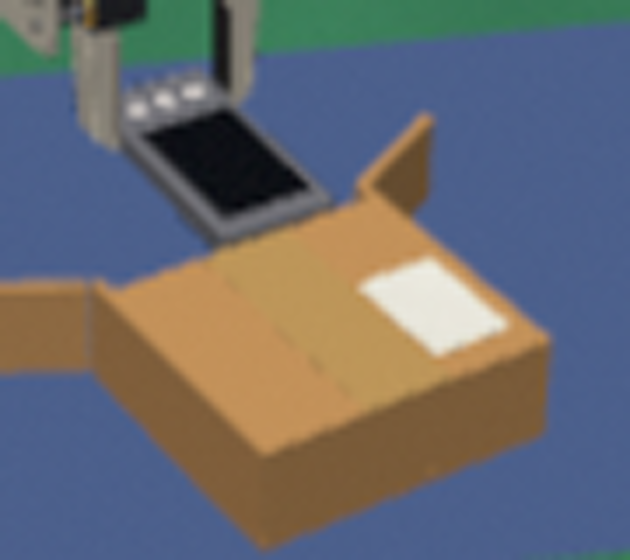

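The terminal is held nose-down by about 0.03 rad, its front edge running from (215,240) to (325,200). The front therefore sat below the top slot's floor at 30 mm. I'll check its yaw against the carton in the same depth image, then raise it and retry.

Run:
```python
from h import *
Ws=[cloud("scene")[1] for _ in range(3)]; W=np.median(Ws,0)
c,s=np.cos(YAW),np.sin(YAW); d=W[...,:2]-O; lx=d[...,0]*c+d[...,1]*s; ly=-d[...,0]*s+d[...,1]*c
def edges(xs,zlo,zhi,c0,h):
    out=[]
    for x in xs:
        m=(abs(lx-x)<.006)&(W[...,2]>zlo)&(W[...,2]<zhi)&(abs(ly-c0)<h)
        out.append((x,m.sum(),*np.percentile(ly[m],[4,50,96])) if m.sum()>5 else (x,0,0,0,0))
    return np.round(out,4)
print(edges(np.arange(-.1,-.02,.012),.0415,.056,.035,.042)); print(edges(np.arange(.01,.13,.015),.049,.06,0,.09))
```

```text
[[-1.00e-01  4.00e+01  1.00e-03  2.39e-02  5.84e-02]
 [-8.80e-02  3.60e+01 -1.00e-04  3.18e-02  5.70e-02]
 [-7.60e-02  3.80e+01  2.00e-04  2.61e-02  5.43e-02]
 [-6.40e-02  3.90e+01 -7.00e-04  2.54e-02  5.65e-02]
 [-5.20e-02  4.30e+01 -2.00e-03  2.24e-02  5.54e-02]
 [-4.00e-02  4.20e+01 -1.30e-03  2.51e-02  5.44e-02]
 [-2.80e-02  4.10e+01 -4.00e-04  2.75e-02  5.45e-02]]
[[ 1.00e-02  1.01e+02 -7.46e-02 -8.50e-03  6.48e-02]
 [ 2.50e-02  9.90e+01 -7.37e-02 -6.00e-03  6.61e-02]
 [ 4.00e-02  1.10e+02 -7.24e-02 -7.50e-03  6.28e-02]
 [ 5.50e-02  1.13e+02 -7.30e-02 -1.41e-02  6.41e-02]
 [ 7.00e-02  1.08e+02 -7.37e-02 -5.20e-03  6.58e-02]
 [ 8.50e-02  1.21e+02 -7.22e-02 -4.30e-03  6.50e-02]
 [ 1.00e-01  1.19e+02 -7.40e-02 -8.60e-03  6.67e-02]
 [ 1.15e-01  1.24e+02 -7.27e-02 -3.40e-03  6.73e-02]
 [ 1.30e-01  1.41e+02 -7.27e-02 -6.30e-03  6.57e-02]]
```

Relative to the carton, the held terminal is yawed about -0.03 rad and pitched nose-down by 0.03. I'll correct both with the tool orientation and search.

Run:
```python
from h import *
q0=quat(YAW+1.5*np.pi); R0=Rotation.from_quat(q0[[1,2,3,0]])
ax=np.array([-np.sin(YAW),np.cos(YAW),0])
R=Rotation.from_rotvec([0,0,.03])*Rotation.from_rotvec(-.029*ax)*R0
q=R.as_quat()[[3,0,1,2]]
arm.move_straight(C(-.125,.035,.0362),q,v=.05); arm.wait(.2)
W=np.median([cloud("scene")[1] for _ in range(2)],0)
c,s=np.cos(YAW),np.sin(YAW); d=W[...,:2]-O; lx=d[...,0]*c+d[...,1]*s; ly=-d[...,0]*s+d[...,1]*c
m=(lx>-.12)&(lx<-.022)&(abs(ly-.031)<.024)&(W[...,2]>.035)&(W[...,2]<.06)
A=np.c_[lx[m]+.07,ly[m]-.031,np.ones(m.sum())]; print(tcpc(),np.linalg.lstsq(A,W[m][:,2],rcond=None)[0])
t=search(.035,.0362,[(0,0),(0,.001),(-.001,0),(.001,0),(.001,.001),(-.001,.001),(-.002,0),(.002,0)]); st()
```

```text
[-0.1246  0.0349  0.0363] [0.02136617 0.00407415 0.04974002]
off 0 0 True [-0.1087  0.0354  0.0351]
off 0 0.001 True [-0.1088  0.0353  0.0362]
off -0.001 0 True [-0.1087  0.0344  0.0351]
off 0.001 0 False [-0.0362  0.036   0.0362]
t 104.0 pos [0.5477 0.1959 0.0362] F [ 0.  -0.4 -3. ] gap 0.661 ff 59.8 q6 1.29
```

Run:
```python
from h import *
release_push(.035,.036)
arm.move_straight(C(-.12,0,.16),quat(YAW+1.5*np.pi),v=.3); arm.move_straight([.35,-.15,.3],v=.35); st()
p,W=cloud(); print(*terminals(),sep="\n")
cv2.imwrite("pics/in3.png",cv2.resize(p[140:212,262:342],None,fx=8,fy=8,interpolation=cv2.INTER_CUBIC))
```

```text
push True [-0.0127  0.0352  0.0351] [-1.  -0.5  0.7]
t 109.4 pos [0.528  0.1863 0.1014] F [-0.4 -0.4 -0.5] gap 0.001 ff 0.0 q6 1.28
t 111.0 pos [ 0.35   -0.1491  0.2989] F [ 0.3  0.8 -0.2] gap 0.01 ff 0.0 q6 0.48
(array([ 0.06937004, -0.00199146]), np.float64(1.550488125586388), (140.93472290039062, 69.23442840576172), np.float64(0.012291333370618789))
```

View pics/in3.png

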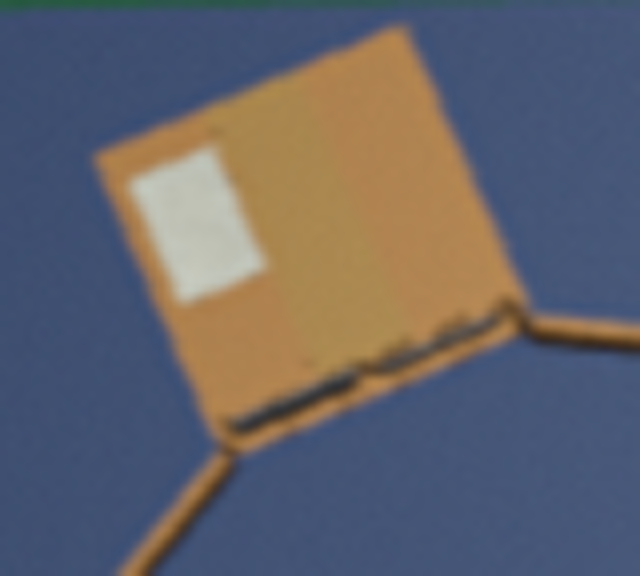

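Grey terminal ends fill both columns, (235,425) to (355,380) and (375,370) to (500,320), standing just proud of the face. All are home, so I'll close the flaps.

Run:
```python
from h import *
for s in(-1,1):
    p,f=flappose(s,2.62,.05,-.032,.13); arm.move_to(p,quat(f+np.pi))
    p[2]=.03; print(arm.move_straight(p,v=.12,until_force=5))
    sweep(s,np.arange(2.5,.15,-.2),.05,-.0125,.03,v=.1)
    sweep(s,[.06],.05,-.0125,.03,v=.05)
    p,f=flappose(s,.0,.05,-.0105,.03); print(arm.move_straight(p,quat(f+np.pi),v=.03,until_force=5)); print(tcpc()); st()
    p,f=flappose(s,.0,.05,-.05,.03); arm.move_straight(p,v=.15); p[2]=.14; arm.move_straight(p,v=.25)
arm.move_straight([.35,-.1,.3],v=.3); st()
p,W=cloud(); cv2.imwrite("pics/shut.png",cv2.resize(p[140:212,262:342],None,fx=8,fy=8,interpolation=cv2.INTER_CUBIC))
```

```text
False
0.3 [ 0.5 -0.5 -0.3]
0.06 [ 0.5 -0.4 -0.4]
False
[-0.0242 -0.023   0.0298]
t 118.8 pos [0.5813 0.1459 0.0298] F [-0.8  0.4  0.4] gap 0.005 ff 0.8 q6 1.24
False
0.3 [-0.8  0.6 -0. ]
0.06 [ 0.1  0.1 -0.3]
False
[-0.0242  0.0234  0.0298]
t 126.5 pos [0.5636 0.1887 0.0298] F [-2.1 -0.1 -0.2] gap 0.005 ff 0.7 q6 -1.82
t 128.8 pos [ 0.3498 -0.0993  0.2992] F [ 0.6 -0.4 -1.4] gap 0.004 ff 0.0 q6 -2.55
```

View pics/shut.png

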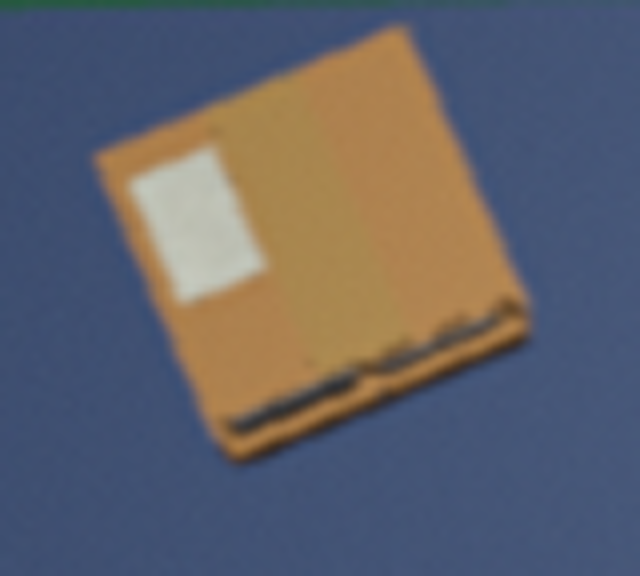

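Both flaps lie flat across the mouth, from (235,460) to (528,340), and the arm is clear. I'm handing in.

Run:
```python
from h import *
print(arm.finish_job()); st()
```

```text
the job is handed in; nothing more can be done
None
the job is handed in; nothing more can be done
```

I packed all three terminals on the counter fully home (low left, low right and top left), shut both flaps and handed the job in at about 129 s; no verdict came back.

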